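# Dock the heavier ballast jar: lock the collar, weigh two jars by hand, present the heavier

### The job

Get the ballast dock ready: first turn its orange lock collar by the upright lug until the lug stands at the green locked mark. Then lift the two look-alike white jars with cream caps clear of the worktop in turn to feel which is heavier, leaving the lighter one standing upright where it stood. Finish while still holding the heavier jar upright and still in the gripper, centred above the dock's open cup with about 5 to 10 cm of clear air between the jar and the cup's rim; do not set it down or let go, and leave the other things on the worktop alone.

Things in the scene. Friction and masses are not known exactly. Their poses are not given: they have to be found in the camera images.
- jar_1: white wide-neck screw-cap jar with a cream cap and a paper label, opaque, 60 mm diameter, 88 mm tall; origin at the centre of its underside, z up through the cap. Straight round body, the cap 58 mm wide from 70 to 88 mm height. Looks the same as jar_2. One of the jars weighs 0.16 to 0.24 kg and the other 0.43 to 0.58 kg; nothing but lifting tells which. Rigid, cap fixed, loose on the worktop
- jar_2: white wide-neck screw-cap jar with a cream cap and a paper label, opaque, 60 mm diameter, 88 mm tall; origin at the centre of its underside, z up through the cap. Straight round body, the cap 58 mm wide from 70 to 88 mm height. Looks the same as jar_1. One of the jars weighs 0.16 to 0.24 kg and the other 0.43 to 0.58 kg; nothing but lifting tells which. Rigid, cap fixed, loose on the worktop
- dock: fixed ballast dock: grey round foot 156 mm across and 10 mm thick with an aluminium cup at its centre (80 mm outside, 68 mm bore, rim 45 mm above the worktop) and an orange knurled collar (116 mm across, top 29 mm high) round the cup. Origin at the centre of the foot's underside, on the common axis of cup and collar, z up
- cup_mouth (a point): centre of the cup's open mouth, at rim height (45 mm above the worktop)
- locked_mark (a point): the green painted mark (14 x 9 mm) on the foot, 67 mm out from the dock's axis, on the line from the axis on which the lug must stand when locked. The narrow white mark on the foot is the free (unlocked) position
- lug_top (a point): centre of the top face of the collar's single upright orange lug, 51 mm out from the dock's axis. The lug is a block 12 mm thick along the direction of turning, 14 mm radially, and stands from the collar up to 85 mm above the worktop; a white line marks its top. Its x axis points towards the dock's axis
- collar (a joint): turning angle of the lock collar about the dock's vertical axis (rad), growing counter-clockwise seen from above: 0 with the lug at the white mark, 1.10 with the lug at the green locked mark; starts at 0 to 0.4, end stops at -0.1 and 1.4, none at the mark. It stays where it is left; about 0.06 N m of friction, so 1 to 2 N at the lug turn it
- label_pad: white label pad, 53x74x12 mm, lying loose; bystander, leave alone. Origin at the centre of its underside
- vial_yellow: small glass vial with yellow cap, 27 mm diameter, 58 mm tall, standing loose; bystander, leave alone. Origin at the centre of its underside
Not all that is in view belongs to the job. Leave any purple look-alike of the jar_2 alone. Leave any purple look-alike of the jar_1 alone.

How it is judged:
By the outcome, as a careful person would: the job done as asked, in the order asked, and still so for the second after the job is handed in, while the arm keeps its last pose, push and grip.
It also fails if it takes over 72 s, if anything falls off the work surface, if the arm or the gripper's body presses on something with over 40 N, if the wrist force passes 120 N, or if a joint passes its speed limit or range.

### The arm

A 7-joint arm with a two-finger parallel gripper is mounted at the origin on a cart in front of the work surface, level with it; the furniture and walls round the work are solid. World frame = base frame: x ahead of the robot, y to its left, z up, the work surface at z = 0. Lengths are in m, angles in rad, forces in N, time in s.
With the tool pointing down it reaches from about 0.35 to 0.775 m from the base axis. Payload 3.1 kg.
Tool frame: the origin (TCP) lies where the fingers leave the gripper's body, on its centre line; the fingertips stand 73 mm ahead of it and the grasp point (between the pads) lies 54 mm ahead of it; z points along the fingers, y is the line along which they close (so a half turn about z gives the same grasp; the last joint's range is limited). The gripper opens to 85 mm and grips with 20 to 120 N. Pads are 22 mm wide; open, the fingers measure 114 mm over their backs; the gripper's body (76 mm by 85 mm) begins 54 mm behind the grasp point. The pads swing forward as they close: fully open they stand 13 mm farther back than shut.
Start: joints at [-1.193, 0.311, 0.014, 1.512, -0.004, 1.319, -0.027], TCP at [0.224, 0.502, 0.304] pointing down, gripper open.
Joint ranges: [-2.7, 2.7], [-0.3, 1.91], [-1.27, 1.3], [0.12, 2.57], [-1.44, 4.58], [0.2, 2.03], [-3.05, 3.05]. Speed limits (rad/s): [2.79, 2.79, 3.14, 3.14, 3.14, 3.14, 3.14].

### API

Orientations are given as a unit quaternion [x, y, z, w].
In Python, from station import arm gives the robot as it stands.
- The arm moves only by the shell command python3 -m jog 'ROWS' [FORCE]. ROWS is a JSON object whose one key "rows" holds a list of rows, each a list of 3 entries, a list of its own where there are three numbers: the opening, from 0 (shut) to 1 (fully open), then the shift along the world's x, y, z in units of 25 mm (1.0 is 25 mm), then the turn, a rotation vector about the world's x, y, z in units of 5 degrees (1.0 is 5 degrees). In form: {"rows": [[fingers, [x, y, z], [ax, ay, az]], ...]}. A call has 1 to 10 rows; each row is the pose to reach, as a shift and turn from the pose commanded when the call began; what a row does not reach only later rows make up. A row lasts 1/12 s, in which the tool goes at most 41.7 mm and 7.16 degrees, less where a joint would pass 70% of its speed; a pose out of reach is approached as far as the arm can. A call with a gripper value outside its range is refused whole. The fingers move at their own pace and stop on an object; FORCE is the grip in N (left out, the last holds). Time passes only in rows, so rows that repeat a pose let the fingers close. It gives the time, the measured TCP pose, the force, the opening and the grip force at its end, in the units of the state.
- arm.observe(): the state, without advancing time (a new reading comes with each control period).
- arm.snapshot(name): name is "scene" or "side" or "wrist"; returns a dict with "img" (400x640x3 uint8, red, green, blue), "depth" (400x640 float32, m along the optical axis (not along the pixel's ray), 0 where there is no reading), "camera_matrix" (3x3 intrinsics, pixels), "R" (3x3) and "t" (3): a world point X has camera coordinates R X + t; the wrist camera has in their place "T_tool_cam" (4x4, takes a point from camera to tool coordinates, whose origin is the TCP and whose axes are the flange's). Camera axes: x right, y down, z forward; pixel columns grow to the right and rows downward; lengths in m; the calibration is good to about 2 mm. The wrist camera is an equidistant fisheye: a pixel r from the principal point sees the ray r / f radians off the axis. A picture is of the moment at which its call begins: read the wrist's pose just before it.
- arm.job_done(): hands the job in; it is judged then, once.
Trained networks look in a picture, given as the dict that the camera call returned (one of the last four; its "shot" number tells which), for a name from the list of things; names that differ only in an ending like _2 or _b are one class to them, and where a whole thing is asked for, a point or a joint stands for the part that bears it (a point fixed in the world has none). Each returns a list of dicts, best first, with "conf" (0 to 1); they miss things now and then, are a little off and sometimes report something else, mostly with a low value. They report only what shows in the picture. A call takes as long as a camera call. They do not tell look-alikes from the thing itself.
- arm.find_in(name, picture): "xy" ([column, row] in pixels, amid what is visible of it).
- arm.cut_out(name, picture): "pixels" (400x640 bool, what is visible of it) and "xy" ([column, row] in pixels, amid what is visible of it).
The state is a dict: "time": time; "joints": joint angles; "joint_vel": joint speeds; "joint_torque": joint torques, N m; "position": TCP position; "ee_rot": TCP orientation; "wrist_force": force on the tool from outside, world axes, zero at the start; "wrist_torque": the same for the moment, N m; "opening": opening from 0.0 (shut) to 1.0 (fully open); "gripper_force": force on a finger pad.
Only numpy, scipy, OpenCV 4.12 (cv2) and the standard library are available. Lean on these libraries where they do the work, as an engineer would, in place of code of your own. Each camera call takes 0.05 s, during which the arm holds its last target. There are 200 camera calls.

## Working session

There is one attempt and no reset: what is moved stays moved. The work goes in short steps, Python scripts to look and compute and a shell command to move; the robot and the scene stay as the last step left them, time stands still between calls to the robot, and variables do not carry over. Pictures are saved under pics/ and viewed, at most 10 in all, crops included, and the job is handed in when it is done.

```bash
ls; mkdir -p pics; cat > h.py <<'E'
import numpy as np, cv2
from station import arm
from scipy.spatial.transform import Rotation as Ro
def world(p, mask=None, uv=None):
    K=p["camera_matrix"]; d=p["depth"]
    if mask is not None: v,u=np.nonzero(mask&(d>0))
    else: u,v=np.array([uv[0]]).astype(int),np.array([uv[1]]).astype(int)
    z=d[v,u]; c=np.stack([(u-K[0,2])*z/K[0,0],(v-K[1,2])*z/K[1,1],z],1)
    return (c-p["t"])@p["R"]
def save(p,n): cv2.imwrite(f"pics/{n}.png",p["img"][:,:,::-1])
E
python3 - <<'E'
from h import *
print({k:np.round(v,3) if not isinstance(v,dict) else v for k,v in arm.observe().items()})
for n in ("scene","side"):
    p=arm.snapshot(n); save(p,n+"0")
    print(n,"cam at",np.round(-p["R"].T@p["t"],3))
    for t in ("jar_1","dock","lug_top","locked_mark","cup_mouth","label_pad","vial_yellow"):
        try:
            for r in arm.cut_out(t,p)[:4] if t in("jar_1","dock","vial_yellow","label_pad") else arm.find_in(t,p)[:2]:
                if "pixels" in r:
                    w=world(p,r["pixels"]); print(t,round(r["conf"],2),np.round(r["xy"]),len(w),np.round(np.percentile(w,[2,50,98],axis=0),3).tolist())
                else: print(t,round(r["conf"],2),np.round(r["xy"],1),np.round(world(p,uv=r["xy"]),3))
        except Exception as e: print(t,"ERR",e)
E
```

```text
pics
{'time': np.float64(0.0), 'joints': array([-1.193,  0.312,  0.014,  1.513, -0.004,  1.319, -0.027]), 'joint_vel': array([ 0.   , -0.   ,  0.   , -0.001, -0.001,  0.   , -0.   ]), 'joint_torque': array([-0.0000e+00, -3.7992e+01,  1.4600e-01, -2.3059e+01,  1.2000e-02,
        1.4000e-02,  0.0000e+00]), 'position': array([0.224, 0.502, 0.303]), 'ee_rot': array([ 0.208,  0.978, -0.001, -0.   ]), 'wrist_force': array([-0.373, -0.123, -0.049]), 'wrist_torque': array([-0.003,  0.015,  0.008]), 'gripper_force': np.float64(0.0), 'opening': np.float64(1.001)}
scene cam at [ 0.152 -0.712  0.551]
jar_1 0.8 [333. 275.] 1383 [[0.455, -0.283, 0.001], [0.473, -0.27, 0.064], [0.511, -0.216, 0.09]]
jar_1 0.69 [376. 299.] 1439 [[0.483, -0.388, 0.012], [0.498, -0.37, 0.074], [0.535, -0.337, 0.09]]
jar_1 0.66 [324. 230.] 819 [[0.51, -0.17, 0.017], [0.527, -0.156, 0.069], [0.56, -0.12, 0.09]]
jar_1 0.57 [305. 215.] 795 [[0.522, -0.064, 0.005], [0.539, -0.052, 0.064], [0.576, -0.009, 0.09]]
dock 0.85 [270. 191.] 1322 [[0.488, 0.092, 0.001], [0.542, 0.141, 0.024], [0.622, 0.22, 0.073]]
lug_top 0.76 [26
[... 886 characters left out ...]
90.] 1325 [[0.485, 0.094, 0.004], [0.537, 0.143, 0.028], [0.623, 0.204, 0.074]]
dock 0.44 [398. 234.] 299 [[0.677, -0.187, 0.007], [0.684, -0.183, 0.037], [0.698, -0.168, 0.059]]
lug_top 0.72 [274.1 190. ] [[0.523 0.151 0.029]]
locked_mark 0.69 [394.2 234.2] [[ 0.677 -0.178  0.036]]
locked_mark 0.66 [283.5 190.7] [[0.542 0.132 0.033]]
cup_mouth 0.83 [278.2 187.9] [[0.531 0.139 0.041]]
label_pad 0.64 [353. 215.] 357 [[0.632, -0.063, 0.005], [0.662, -0.028, 0.011], [0.695, 0.013, 0.013]]
label_pad 0.59 [396. 232.] 346 [[0.677, -0.187, 0.001], [0.685, -0.182, 0.036], [0.701, -0.162, 0.059]]
vial_yellow 0.59 [397. 236.] 360 [[0.676, -0.188, 0.001], [0.685, -0.182, 0.036], [0.706, -0.162, 0.059]]
```

```bash
python3 - <<'E'
import cv2
a=cv2.imread("pics/scene0.png");cv2.imwrite("pics/s_crop.png",cv2.resize(a[130:350,200:460],None,fx=3,fy=3,interpolation=cv2.INTER_CUBIC)[:600,:780])
E
```

```text
(no output)
```

View pics/s_crop.png

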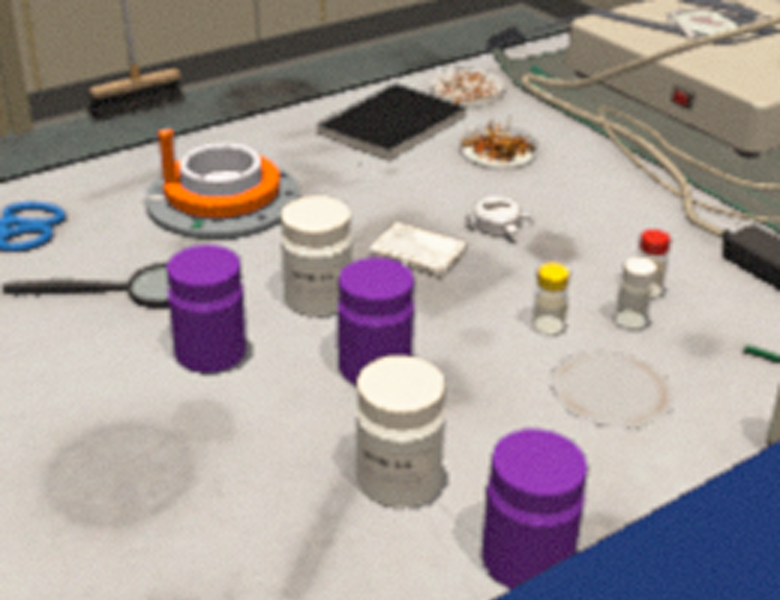

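View pics/side0.png

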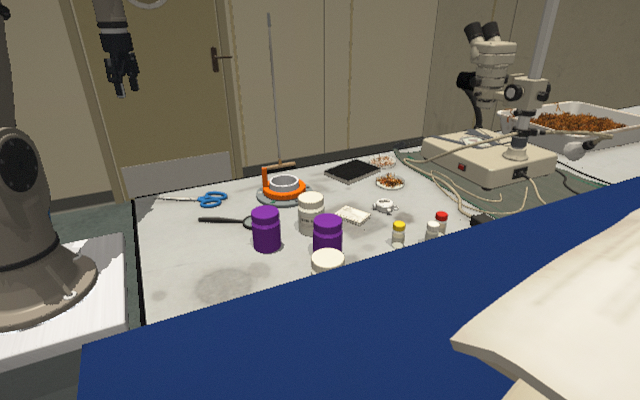

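The scene view shows two white jars, at about (333,275) and (305,215), with three purple look-alikes beside them. The dock is at (270,191), with its lug on the left at (256,181) and the green mark in front at (266,205). Next I'll measure these.

```bash
cat >> h.py <<'E'
from scipy.optimize import least_squares
def circ(P,r=None):
    f=lambda q: np.hypot(P[:,0]-q[0],P[:,1]-q[1])-(q[2] if r is None else r)
    s=least_squares(f,[*P[:,:2].mean(0),0.03],loss="soft_l1",f_scale=.002); return np.round(s.x,4)
E
python3 - <<'E'
from h import *
for n in ("scene","side"):
    p=arm.snapshot(n); W=np.full((400,640,3),np.nan)
    K=p["camera_matrix"]; v,u=np.mgrid[:400,:640]; z=p["depth"]
    W=(np.stack([(u-K[0,2])*z/K[0,0],(v-K[1,2])*z/K[1,1],z],-1)-p["t"])@p["R"]; W[z==0]=np.nan
    hsv=cv2.cvtColor(p["img"],cv2.COLOR_RGB2HSV); H,S,V=[hsv[...,i].astype(int) for i in range(3)]
    print(n,"table",np.round(np.nanmedian(W[300:330,230:260,2]),4))
    def near(x,y,r): return np.hypot(W[...,0]-x,W[...,1]-y)<r
    for nm,(x,y) in dict(A=(.482,-.25),B=(.546,-.035),P1=(.433,-.055),P2=(.534,-.145),P3=(.508,-.363)).items():
        m=near(x,y,.042); top=m&(W[...,2]>.084); side=m&(W[...,2]<.065)&(W[...,2]>.01)
        t=W[top]
        if len(t)>20: print(nm,"top mid",np.round((t.max(0)+t.min(0))/2,4),"mean",np.round(t.mean(0),4),"sidefit",circ(W[side],.03)[:2] if side.sum()>30 else None,len(t))
    d=near(.555,.15,.12)
    org=d&(H>3)&(H<18)&(S>170)&(V>110)
    c=W[org]; 
    col=c[(c[:,2]<.034)&(c[:,2]>.026)]; lug=c[c[:,2]>.04]
    print("collar top",len(col),np.round((col.max(0)+col.min(0))/2,4),"lug",len(lug),np.round(np.median(lug,0),4),np.round(np.percentile(lug,[3,97],axis=0),3).tolist())
    rim=W[d&(S<60)&(W[...,2]>.041)&(W[...,2]<.05)]; print("rim",len(rim),circ(rim), np.round((rim.max(0)+rim.min(0))/2,4),np.round(np.median(rim[:,2]),4))
    out=W[org&(W[...,2]<.026)]; print("collar side fit",len(out),circ(out,.058))
    g=W[d&(H>45)&(H<90)&(S>80)]; print("green",len(g),np.round(np.median(g,0),4) if len(g) else 0)
    foot=W[d&(W[...,2]>.004)&(W[...,2]<.014)&(S<70)]; print("foot",len(foot),np.round((foot.max(0)+foot.min(0))/2,4))
    r=arm.cut_out("vial_yellow",p)
E
```

```text
scene table 0.0003
A top mid [ 0.4837 -0.2529  0.0873] mean [ 0.4827 -0.2552  0.0881] sidefit [ 0.4847 -0.2528] 454
B top mid [ 0.5506 -0.0325  0.0873] mean [ 0.5491 -0.036   0.0882] sidefit [ 0.5514 -0.0327] 236
P1 top mid [ 0.4369 -0.0527  0.0876] mean [ 0.4363 -0.0551  0.0882] sidefit [ 0.438  -0.0509] 293
P2 top mid [ 0.5393 -0.1408  0.0874] mean [ 0.5377 -0.1437  0.0882] sidefit [ 0.54 -0.14] 305
P3 top mid [ 0.512  -0.3589  0.0876] mean [ 0.5109 -0.3605  0.0882] sidefit [ 0.5133 -0.3575] 587
collar top 186 [0.5578 0.1588 0.03  ] lug 52 [0.5097 0.1811 0.0638] [[0.505, 0.177, 0.042], [0.515, 0.185, 0.084]]
rim 120 [0.5597 0.1662 0.0368] [0.5604 0.1671 0.0447] 0.0447
collar side fit 118 [0.5603 0.1687 0.03  ]
green 6 [0.5098 0.1227 0.0125]
foot 383 [0.5602 0.1614 0.009 ]
side table 0.3491
A top mid [ 0.481  -0.2535  0.0874] mean [ 0.4804 -0.2564  0.0884] sidefit None 578
B top mid [ 0.5481 -0.0334  0.0873] mean [ 0.5467 -0.0371  0.0882] sidefit [ 0.5487 -0.0324] 279
P1 top mid [ 0.4348 -0.0536  0.0873] mean [ 0.4338 -0.056   0.0883] sidefit [ 0.4354 -0.051 ] 334
P2 top mid [ 0.5367 -0.1411  0.0872] mean [ 0.5357 -0.1447  0.0884] sidefit [ 0.5375 -0.1402] 371
collar top 205 [0.5558 0.1602 0.03  ] lug 75 [0.5082 0.1806 0.0634] [[0.503, 0.178, 0.041], [0.514, 0.183, 0.083]]
rim 149 [0.5572 0.166  0.0367] [0.558  0.1664 0.0444] 0.0448
collar side fit 146 [0.5581 0.1687 0.03  ]
green 7 [0.5073 0.1223 0.0126]
foot 346 [0.5577 0.145  0.0088]
```

Dock axis is about (0.559, 0.167), with the green mark at 221° and the lug at about 160°. White jar A is at (0.483, -0.253) and white jar B at (0.550, -0.033). First I'll move above the lug.

```bash
python3 -m jog '{"rows":[[1,[1,-1,0],[0,0,0.1]],[1,[2.2,-2.4,0],[0,0,0.3]],[1,[3.4,-3.8,0],[0,0,0.7]],[1,[4.6,-5.1,0],[0,0,0.7]],[1,[5.8,-6.4,-0.5],[0,0,0.7]],[1,[7,-7.7,-1],[0,0,0.7]],[1,[8.2,-9,-1],[0,0,0.7]],[1,[9.4,-10.4,-1],[0,0,0.7]],[1,[10.2,-11.3,-1],[0,0,0.7]],[1,[10.4,-11.5,-1],[0,0,0.7]]]}' 20
python3 - <<'E'
from h import *
o=arm.observe(); p=arm.snapshot("wrist"); save(p,"w1"); print({k:np.round(o[k],4).tolist() for k in("time","position","ee_rot","joints","wrist_force")}); print(p["camera_matrix"],p["T_tool_cam"],p["img"].shape)
for t in("lug_top","locked_mark","cup_mouth"): print(t,[(round(r["conf"],2),np.round(r["xy"],1)) for r in arm.find_in(t,p)[:2]])
E
```

```text
time: 1.83
position: [0.4876, 0.2086, 0.2791]
ee_rot: [0.182, 0.983, -0.001, 0.002]
wrist_force: [-0.2, -1.1, 0.5]
opening: 1.0
gripper_force: 0.0
{'time': 1.8333, 'position': [0.4876, 0.2086, 0.2791], 'ee_rot': [0.1821, 0.9833, -0.0015, 0.0016], 'joints': [-0.6303, 0.2866, 0.2433, 1.6152, -0.0675, 1.2473, 0.8293], 'wrist_force': [-0.1968, -1.107, 0.5475]}
[[309.70691629   0.         322.16192389]
 [  0.         309.70691629 200.0002905 ]
 [  0.           0.           1.        ]] [[ 1.07667319e-03 -9.51788751e-01 -3.06752366e-01  7.92336864e-02]
 [ 9.99999044e-01  7.58635234e-04  1.15601939e-03  2.99186234e-05]
 [-8.67573095e-04 -3.06753318e-01  9.51788658e-01 -6.98201695e-02]
 [ 0.00000000e+00  0.00000000e+00  0.00000000e+00  1.00000000e+00]] (400, 640, 3)
lug_top [(0.71, array([313.3, 226.5]))]
locked_mark [(0.94, array([311.6, 232.3]))]
cup_mouth [(0.96, array([312.2, 232.4]))]
```

View pics/w1.png

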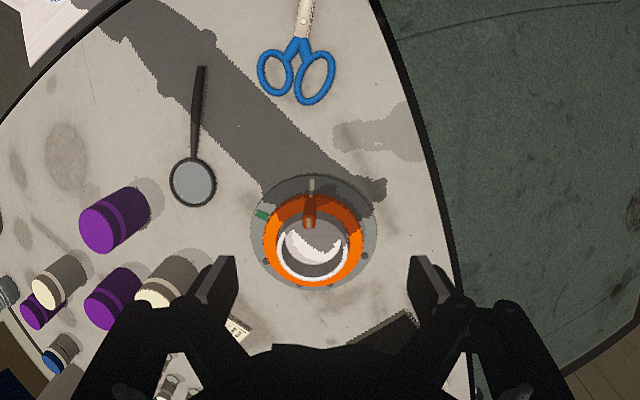

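The wrist view shows the dock, with the lug at about (309,218) right by the white mark at (311,185). The green mark is at (262,215). I'll convert these to positions.

```bash
cat >> h.py <<'E'
def wristW(o,p):
    K=p["camera_matrix"]; v,u=np.mgrid[:400,:640]; a=(u-K[0,2])/K[0,0]; b=(v-K[1,2])/K[1,1]
    th=np.hypot(a,b)+1e-9; d=np.stack([np.sin(th)*a/th,np.sin(th)*b/th,np.cos(th)],-1)
    z=p["depth"]; c=d/d[...,2:]*z[...,None]; T=p["T_tool_cam"]; R=Ro.from_quat(o["ee_rot"]).as_matrix()
    W=(c@T[:3,:3].T+T[:3,3])@R.T+o["position"]; W[z<=0]=np.nan
    return W,(d@T[:3,:3].T)@R.T,R@T[:3,3]+o["position"]
def hsv(p): 
    h=cv2.cvtColor(p["img"],cv2.COLOR_RGB2HSV).astype(int); return h[...,0],h[...,1],h[...,2]
def dock():
    o=arm.observe(); p=arm.snapshot("wrist"); W,D,C=wristW(o,p); H,S,V=hsv(p)
    d=np.hypot(W[...,0]-.559,W[...,1]-.167)<.09
    r=W[d&(S<70)&(W[...,2]>.042)&(W[...,2]<.049)]; ax=circ(r); print("rim fit",ax,len(r),np.round(np.median(r[:,2]),4))
    org=d&(H>3)&(H<20)&(S>150)
    c=W[org&(W[...,2]<.033)&(W[...,2]>.025)]; print("collar mid",np.round((c.max(0)+c.min(0))/2,4),len(c))
    g=W[d&(H>45)&(H<90)&(S>80)&(W[...,2]<.02)]; 
    l=W[org&(W[...,2]>.075)]; w=W[org&(W[...,2]>.04)&(W[...,2]<.075)]
    A=np.array([.5592,.167])
    for n,q in(("green",g),("lugtop",l),("lugside",w)):
        if len(q):
            m=(q.max(0)+q.min(0))/2 if n!="lugside" else q.mean(0)
            print(n,len(q),np.round(m,4),np.round(q.mean(0),4),*["ang %.1f r %.4f"%(np.degrees(np.arctan2(*(m[:2]-a)[::-1]))%360,np.hypot(*(m[:2]-a))) for a in (A,ax[:2])])
    return o,p,W
E
python3 -c "
from h import *
o,p,W=dock()
y=Ro.from_quat(o['ee_rot']).as_matrix(); print('y axis ang',np.degrees(np.arctan2(y[1,1],y[0,1])), y[:,2])"
```

```text
rim fit [0.5566 0.1698 0.0366] 910 0.0443
collar mid [0.5573 0.1698 0.029 ] 2712
green 73 [0.5083 0.1242 0.0108] [0.5078 0.124  0.0105] ang 220.1 r 0.0665 ang 223.4 r 0.0664
lugtop 146 [0.4928 0.1731 0.1853] [0.5061 0.1868 0.0875] ang 174.7 r 0.0666 ang 177.0 r 0.0639
lugside 162 [0.5078 0.1877 0.0572] [0.5078 0.1877 0.0572] ang 158.1 r 0.0555 ang 159.8 r 0.0520
y axis ang 69.36316551701134 [-5.78418213e-04  6.94906317e-04 -9.99999591e-01]
```

```bash
python3 -m jog '{"rows":[[1,[0.9,-0.92,0],[0,0,0.3]],[1,[0.9,-0.92,-1.2],[0,0,0.3]],[1,[0.9,-0.92,-2.6],[0,0,0.3]],[1,[0.9,-0.92,-4],[0,0,0.3]],[0.7,[0.9,-0.92,-5.2],[0,0,0.3]],[0.5,[0.9,-0.92,-5.9],[0,0,0.3]],[0.4,[0.9,-0.92,-6.16],[0,0,0.3]],[0.35,[0.9,-0.92,-6.16],[0,0,0.3]],[0.35,[0.9,-0.92,-6.16],[0,0,0.3]],[0.35,[0.9,-0.92,-6.16],[0,0,0.3]]]}' 20
python3 -c "
from h import *
o,p,W=dock(); cv2.imwrite('pics/w2.png',cv2.resize(p['img'][150:390,200:440,::-1],None,fx=2.4,fy=2.4))
print(np.round(o['position'],4),o['opening'],arm.observe()['joints'].round(2))"
```

```text
time: 2.92
position: [0.5077, 0.193, 0.1267]
ee_rot: [0.165, 0.986, 0.001, 0.001]
wrist_force: [0.2, 0.3, 0.2]
opening: 0.354
gripper_force: 0.0
rim fit [0.5552 0.1689 0.0361] 375 0.0443
collar mid [0.5261 0.1737 0.0288] 2401
green 197 [0.508  0.1241 0.0108] [0.5081 0.1239 0.0106] ang 220.0 r 0.0668 ang 223.6 r 0.0651
lugtop 838 [0.5032 0.1901 0.1151] [0.5038 0.1875 0.0913] ang 157.6 r 0.0605 ang 157.8 r 0.0561
lugside 785 [0.5033 0.1885 0.0589] [0.5033 0.1885 0.0589] ang 158.9 r 0.0599 ang 159.3 r 0.0555
[0.5077 0.193  0.1267] 0.35403189329783247 [-0.56  0.46  0.23  1.77 -0.13  0.91  0.95]
```

View pics/w2.png

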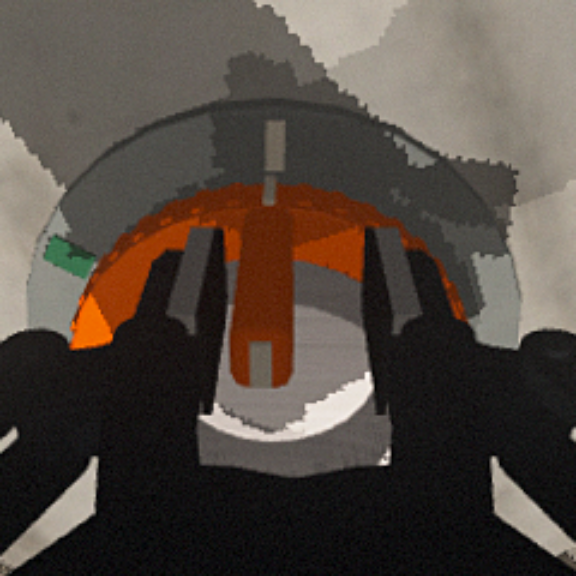

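The lug stands between the fingers, slightly to the left, lined up with the white mark. I'll nudge over and close.

```bash
python3 -m jog '{"rows":[[0.35,[0.1,-0.2,0],[0,0,0]],[0.2,[0.1,-0.2,0],[0,0,0]],[0,[0.1,-0.2,0],[0,0,0]],[0,[0.1,-0.2,0],[0,0,0]],[0,[0.1,-0.2,0],[0,0,0]],[0,[0.1,-0.2,0],[0,0,0]],[0,[0.1,-0.2,0],[0,0,0]]]}' 20
python3 -c "
from h import *
o,p,W=dock()
y=Ro.from_quat(o['ee_rot']).as_matrix(); print('y ang',np.degrees(np.arctan2(y[1,1],y[0,1])),np.round(o['position'],4),o['wrist_torque'].round(2))
A=np.array([.558,.1685])
P0=o['position'][:2]
for k in np.linspace(0,62,11)[1:]:
    R=Ro.from_euler('z',k,degrees=True).as_matrix()[:2,:2]; print(round(k,1),np.round((A+R@(P0-A)-P0)/.025,2),round(k/5,2))
"
```

```text
time: 3.55
position: [0.5101, 0.1859, 0.1259]
ee_rot: [0.166, 0.986, -0.0, 0.001]
wrist_force: [-0.4, -2.8, 5.3]
opening: 0.138
gripper_force: 23.2
rim fit [0.5561 0.17   0.0387] 20 0.0426
collar mid [0.5312 0.175  0.029 ] 4025
green 177 [0.5082 0.1238 0.0107] [0.5083 0.1239 0.0106] ang 220.3 r 0.0669 ang 224.0 r 0.0666
lugtop 993 [0.5062 0.1871 0.1144] [0.5044 0.1876 0.0931] ang 159.3 r 0.0566 ang 161.1 r 0.0527
lugside 808 [0.5033 0.1885 0.0595] [0.5033 0.1885 0.0595] ang 159.0 r 0.0599 ang 160.7 r 0.0560
y ang 70.88307412887583 [0.5101 0.1859 0.1259] [-0.48  0.01 -0.08]
6.2 [-0.06 -0.21] 1.24
12.4 [-0.11 -0.43] 2.48
18.6 [-0.12 -0.65] 3.72
24.8 [-0.12 -0.87] 4.96
31.0 [-0.09 -1.09] 6.2
37.2 [-0.03 -1.3 ] 7.44
43.4 [ 0.04 -1.51] 8.68
49.6 [ 0.14 -1.7 ] 9.92
55.8 [ 0.26 -1.89] 11.16
62.0 [ 0.4  -2.06] 12.4
```

```bash
python3 -m jog '{"rows":[[0,[-0.03,-0.1,0],[0,0,0.62]],[0,[-0.06,-0.21,0],[0,0,1.24]],[0,[-0.09,-0.32,0],[0,0,1.86]],[0,[-0.11,-0.43,0],[0,0,2.48]],[0,[-0.12,-0.54,0],[0,0,3.1]],[0,[-0.12,-0.65,0],[0,0,3.72]],[0,[-0.12,-0.76,0],[0,0,4.34]],[0,[-0.12,-0.87,0],[0,0,4.96]],[0,[-0.11,-0.98,0],[0,0,5.58]],[0,[-0.09,-1.09,0],[0,0,6.2]]]}' 20
python3 -c "
from h import *
o,p,W=dock()
y=Ro.from_quat(o['ee_rot']).as_matrix(); print('y ang',np.degrees(np.arctan2(y[1,1],y[0,1])),np.round(o['position'],4),o['wrist_torque'].round(2),o['joints'].round(2))"
```

```text
time: 4.43
position: [0.5081, 0.1587, 0.1259]
ee_rot: [-0.105, 0.995, -0.0, 0.001]
wrist_force: [1.0, -2.4, 4.9]
opening: 0.14
gripper_force: 23.3
rim fit [0.5572 0.1692 0.0396] 19 0.0433
collar mid [0.5282 0.1661 0.029 ] 4035
green 241 [0.5081 0.1241 0.0105] [0.5081 0.124  0.0107] ang 220.0 r 0.0668 ang 222.6 r 0.0667
lugtop 1114 [0.5045 0.1573 0.1151] [0.5013 0.158  0.0976] ang 190.1 r 0.0555 ang 192.8 r 0.0540
lugside 810 [0.501  0.1577 0.0596] [0.501  0.1577 0.0596] ang 189.0 r 0.0589 ang 191.5 r 0.0574
y ang 102.01431748649853 [0.5081 0.1587 0.1259] [-0.38 -0.1  -0.18] [-0.42  0.44  0.11  1.8  -0.06  0.9   1.5 ]
```

```bash
python3 -m jog '{"rows":[[0,[0.03,-0.1,0],[0,0,0.62]],[0,[0.06,-0.21,0],[0,0,1.24]],[0,[0.09,-0.31,0],[0,0,1.86]],[0,[0.13,-0.42,0],[0,0,2.48]],[0,[0.18,-0.52,0],[0,0,3.1]],[0,[0.23,-0.61,0],[0,0,3.72]],[0,[0.29,-0.71,0],[0,0,4.34]],[0,[0.35,-0.8,0],[0,0,4.96]],[0,[0.42,-0.89,0],[0,0,5.6]],[0,[0.48,-0.97,0],[0,0,6.1]]]}' 20
python3 -c "
from h import *
o,p,W=dock(); cv2.imwrite('pics/w3.png',cv2.resize(p['img'][150:390,200:440,::-1],None,fx=2.4,fy=2.4))
y=Ro.from_quat(o['ee_rot']).as_matrix(); print('y ang',np.degrees(np.arctan2(y[1,1],y[0,1])),np.round(o['position'],4),o['wrist_torque'].round(2),o['joints'].round(2))"
```

```text
time: 5.32
position: [0.5201, 0.1348, 0.1259]
ee_rot: [-0.362, 0.932, -0.0, 0.001]
wrist_force: [0.8, -1.6, 5.1]
opening: 0.134
gripper_force: 23.2
rim fit [0.5562 0.1681 0.0388] 18 0.0432
collar mid [0.5416 0.155  0.029 ] 4036
green 275 [0.5082 0.1236 0.0113] [0.508  0.1237 0.0109] ang 220.4 r 0.0669 ang 222.8 r 0.0654
lugtop 1173 [0.5134 0.1296 0.1149] [0.5139 0.132  0.0983] ang 219.2 r 0.0592 ang 221.9 r 0.0576
lugside 818 [0.5145 0.1306 0.0598] [0.5145 0.1306 0.0598] ang 219.2 r 0.0576 ang 222.0 r 0.0561
y ang 132.45944511428672 [0.5201 0.1348 0.1259] [-0.2  -0.06 -0.11] [-0.28  0.45 -0.    1.78  0.    0.91  2.02]
```

View pics/w3.png

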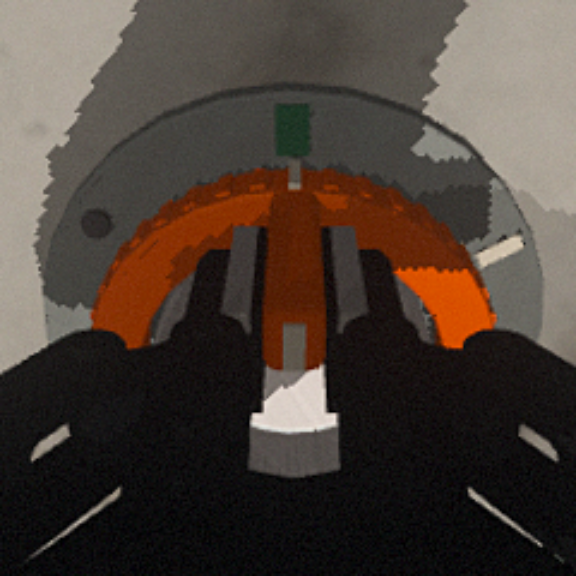

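The lug, the collar tick and the green mark are in one line at column 293. I'll release, rise and go above jar B.

```bash
python3 -m jog '{"rows":[[0.2,[0,0,0],[0,0,0]],[0.4,[0,0,0],[0,0,0]],[0.4,[0,0,0],[0,0,0]],[0.4,[0,0,0.6],[0,0,0]],[0.4,[0,0,2],[0,0,0]],[0.4,[0,0,3.5],[0,0,0]],[0.7,[0,0,4.4],[0,0,0]],[1,[0.2,-1,4.4],[0,0,0.9]],[1,[0.4,-2.4,4.4],[0,0,0.9]],[1,[0.6,-3.4,4.4],[0,0,0.9]]]}' 20
cat >> h.py <<'E'
def jars():
    o=arm.observe(); p=arm.snapshot("wrist"); W,D,C=wristW(o,p)
    for r in arm.cut_out("jar_1",p)[:5]:
        q=r["pixels"]; H,S,V=hsv(p); w=W[q]; w=w[np.isfinite(w[:,2])]; t=w[(w[:,2]>.083)&(w[:,2]<.094)]
        if len(t)>20: print("purple" if np.median(S[q])>110 else "white",round(r["conf"],2),np.round(r["xy"]),"topmid",np.round((t.max(0)+t.min(0))/2,4),"fit",circ(t[np.hypot(*(t[:,:2]-t[:,:2].mean(0)).T)>.02]),len(t))
    return o,p,W
E
python3 -c "
from h import *
o,p,W=dock(); jars(); print(o['position'].round(4))"
```

```text
time: 6.2
position: [0.5338, 0.0486, 0.2352]
ee_rot: [-0.399, 0.917, -0.001, -0.0]
wrist_force: [0.8, 0.0, 0.3]
opening: 0.943
gripper_force: 0.0
rim fit [0.5568 0.1679 0.0365] 721 0.0445
collar mid [0.5571 0.1677 0.029 ] 2191
green 96 [0.5079 0.1236 0.0113] [0.5081 0.1238 0.0109] ang 220.2 r 0.0672 ang 222.2 r 0.0660
lugtop 128 [0.5204 0.1315 0.0805] [0.5204 0.13   0.0817] ang 222.4 r 0.0525 ang 225.0 r 0.0514
lugside 290 [0.5194 0.1308 0.0577] [0.5194 0.1308 0.0577] ang 222.3 r 0.0538 ang 224.8 r 0.0526
purple 0.94 [172.  56.] topmid [ 0.5374 -0.139   0.0867] fit [ 0.5369 -0.1377  0.0247] 3505
white 0.86 [246. 152.] topmid [ 0.548  -0.0319  0.0865] fit [ 0.5474 -0.0316  0.0246] 4505
purple 0.59 [331.  36.] topmid [ 0.4361 -0.051   0.0867] fit [ 0.4375 -0.0493  0.024 ] 4489
[0.5338 0.0486 0.2352]
```

```bash
python3 -m jog '{"rows":[[1,[0.3,-1.6,0],[0,0,0]],[1,[0.58,-3.1,0],[0,0,0]],[1,[0.58,-3.28,-0.3],[0,0,0]],[1,[0.58,-3.28,-1.3],[0,0,0]],[1,[0.58,-3.28,-2.4],[0,0,0]],[1,[0.58,-3.28,-3.5],[0,0,0]],[1,[0.58,-3.28,-4.4],[0,0,0]],[1,[0.58,-3.28,-5],[0,0,0]],[1,[0.58,-3.28,-5.2],[0,0,0]],[1,[0.58,-3.28,-5.2],[0,0,0]]]}' 30
python3 -c "
from h import *
o=arm.observe();p=arm.snapshot('wrist');cv2.imwrite('pics/w4.png',cv2.resize(p['img'][100:400,120:520,::-1],None,fx=1.5,fy=1.5))
y=Ro.from_quat(o['ee_rot']).as_matrix(); print('y ang',np.degrees(np.arctan2(y[1,1],y[0,1])),np.round(o['position'],4))"
```

```text
time: 7.18
position: [0.547, -0.03, 0.1031]
ee_rot: [-0.399, 0.917, 0.001, -0.002]
wrist_force: [-0.4, 0.3, 0.1]
opening: 1.003
gripper_force: 0.0
y ang 137.05064743846822 [ 0.547  -0.03    0.1031]
```

View pics/w4.png

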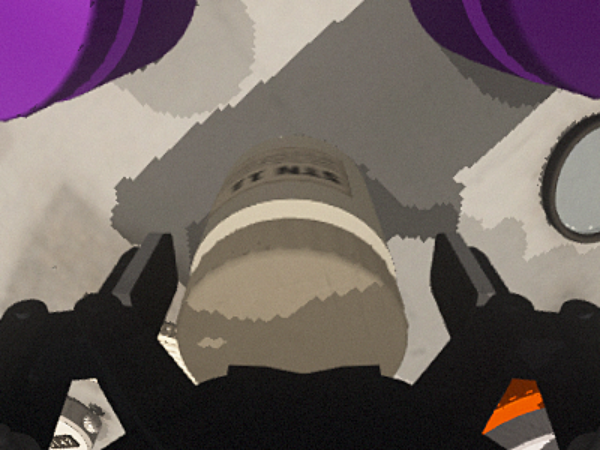

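Jar B is centred between the fingers, with its neighbours clear. I'll close and lift.

```bash
python3 -m jog '{"rows":[[0.85,[0,0,0],[0,0,0]],[0.75,[0,0,0],[0,0,0]],[0.65,[0,0,0],[0,0,0]],[0.5,[0,0,0],[0,0,0]],[0.5,[0,0,0],[0,0,0]],[0.5,[0,0,0],[0,0,0]],[0.5,[0,0,0],[0,0,0]],[0.5,[0,0,0],[0,0,0]]]}' 40
python3 -m jog '{"rows":[[0.5,[0,0,0.2],[0,0,0]],[0.5,[0,0,0.6],[0,0,0]],[0.5,[0,0,1.2],[0,0,0]],[0.5,[0,0,1.8],[0,0,0]],[0.5,[0,0,2],[0,0,0]],[0.5,[0,0,2],[0,0,0]],[0.5,[0,0,2],[0,0,0]],[0.5,[0,0,2],[0,0,0]],[0.5,[0,0,2],[0,0,0]],[0.5,[0,0,2],[0,0,0]]]}'
python3 -c "
from h import *
for i in range(5):
  arm.snapshot('wrist'); o=arm.observe(); print(o['wrist_force'].round(2),o['position'].round(4))"
```

```text
time: 7.9
position: [0.5498, -0.0318, 0.1066]
ee_rot: [-0.398, 0.917, -0.001, 0.002]
wrist_force: [-0.9, 0.0, 6.4]
opening: 0.675
gripper_force: 43.3
time: 8.73
position: [0.5477, -0.0317, 0.1539]
ee_rot: [-0.398, 0.917, 0.0, -0.001]
wrist_force: [-1.3, 1.0, -1.8]
opening: 0.671
gripper_force: 42.7
[-0.7   0.37 -1.7 ] [ 0.5479 -0.0317  0.1541]
[-0.15 -1.59 -2.22] [ 0.548  -0.0317  0.1543]
[-0.08 -0.41 -1.44] [ 0.5481 -0.0317  0.1544]
[ 0.18  0.6  -1.85] [ 0.5482 -0.0317  0.1546]
[ 0.01 -0.26 -2.56] [ 0.5483 -0.0317  0.1547]
```

Jar B reads about 1.9 N, or 0.19 kg, so it's the lighter one. I'll set it back where it stood and release.

```bash
python3 -m jog '{"rows":[[0.5,[0,0,-0.6],[0,0,0]],[0.5,[0,0,-1.2],[0,0,0]],[0.5,[0,0,-1.6],[0,0,0]],[0.5,[0,0,-1.85],[0,0,0]],[0.5,[0,0,-1.97],[0,0,0]],[0.5,[0,0,-1.97],[0,0,0]],[0.5,[0,0,-1.97],[0,0,0]],[0.5,[0,0,-1.97],[0,0,0]]]}'
python3 -m jog '{"rows":[[0.72,[0,0,0],[0,0,0]],[0.85,[0,0,0],[0,0,0]],[1,[0,0,0],[0,0,0]],[1,[0,0,0],[0,0,0]],[1,[0,0,0.6],[0,0,0]],[1,[0,0,1.8],[0,0,0]],[1,[0,0,3.2],[0,0,0]],[1,[0,0,4.6],[0,0,0]],[1,[0,0,5.2],[0,0,0]],[1,[0,0,5.2],[0,0,0]]]}'
python3 -c "
from h import *
for n in ('scene','side'):
    p=arm.snapshot(n); v,u=np.mgrid[:400,:640]; K=p['camera_matrix']; z=p['depth']
    W=(np.stack([(u-K[0,2])*z/K[0,0],(v-K[1,2])*z/K[1,1],z],-1)-p['t'])@p['R']
    m=np.hypot(W[...,0]-.55,W[...,1]+.035)<.045
    t=W[m&(W[...,2]>.084)]; s=W[m&(W[...,2]<.065)&(W[...,2]>.01)]; print(n,np.round((t.max(0)+t.min(0))/2,4),t[:,2].max().round(4),circ(s,.03)[:2]); save(p,n+'5')
o,p,W=jars(); save(p,'w5'); print(o['position'].round(4),o['joints'].round(2))"
```

```text
time: 9.65
position: [0.5481, -0.0317, 0.1067]
ee_rot: [-0.398, 0.917, 0.0, -0.0]
wrist_force: [-3.8, 1.0, 6.8]
opening: 0.676
gripper_force: 43.7
time: 10.48
position: [0.5514, -0.0319, 0.2409]
ee_rot: [-0.398, 0.917, -0.002, 0.005]
wrist_force: [1.6, 0.2, 0.2]
opening: 1.0
gripper_force: 0.0
scene [ 0.5518 -0.0373  0.3064] 0.5287 [ 0.5495 -0.0324]
side [ 0.5499 -0.0364  0.2809] 0.4778 [ 0.5469 -0.0323]
purple 0.91 [409.  88.] topmid [ 0.4359 -0.0511  0.0867] fit [ 0.4364 -0.0518  0.0245] 4546
purple 0.87 [236.  97.] topmid [ 0.5376 -0.1393  0.0867] fit [ 0.5371 -0.1389  0.0245] 4593
white 0.67 [324. 199.] topmid [ 0.5463 -0.0325  0.0865] fit [ 0.5456 -0.0327  0.0245] 4255
[ 0.5487 -0.0317  0.2361] [-0.02  0.35  0.06  1.62 -0.02  1.16  2.44]
```

Jar B is back upright, within 2 mm of where it stood. Next is jar A, with the tool turned back 142° for wrist range.

```bash
python3 -m jog '{"rows":[[1,[0,-0.3,0],[0,0,-1.4]],[1,[-0.2,-1,0],[0,0,-2.8]],[1,[-0.4,-1.8,0],[0,0,-4.2]],[1,[-0.6,-2.6,0],[0,0,-5.6]],[1,[-0.8,-3.4,0],[0,0,-7]],[1,[-1,-4.2,0],[0,0,-8.4]],[1,[-1.2,-5,0],[0,0,-9.8]],[1,[-1.4,-5.8,0],[0,0,-11.2]],[1,[-1.7,-6.5,0],[0,0,-12.6]],[1,[-2,-7,0],[0,0,-14]]]}'
python3 -m jog '{"rows":[[1,[-0.2,-0.4,0],[0,0,-1.4]],[1,[-0.4,-0.9,0],[0,0,-2.8]],[1,[-0.69,-1.4,0],[0,0,-4.2]],[1,[-0.69,-1.8,0],[0,0,-5.6]],[1,[-0.69,-1.8,0],[0,0,-7]],[1,[-0.69,-1.8,0],[0,0,-8.4]],[1,[-0.69,-1.8,0],[0,0,-9.8]],[1,[-0.69,-1.8,0],[0,0,-11.2]],[1,[-0.69,-1.8,0],[0,0,-12.6]],[1,[-0.69,-1.8,0],[0,0,-14]]]}'
python3 -c "
from h import *
o,p,W=jars();save(p,'w6')
y=Ro.from_quat(o['ee_rot']).as_matrix(); print('y ang',np.degrees(np.arctan2(y[1,1],y[0,1])),np.round(o['position'],4),o['joints'].round(2))"
```

```text
time: 11.52
position: [0.4968, -0.2086, 0.2337]
ee_rot: [0.204, 0.979, -0.001, -0.002]
wrist_force: [-0.2, -0.2, 0.2]
opening: 1.0
gripper_force: 0.0
time: 12.35
position: [0.4803, -0.2512, 0.2337]
ee_rot: [0.728, 0.686, -0.001, -0.002]
wrist_force: [-0.2, 0.0, -0.6]
opening: 0.998
gripper_force: 0.0
purple 0.93 [363. 294.] topmid [ 0.5112 -0.3569  0.0863] fit [ 0.511  -0.3551  0.0248] 2442
purple 0.81 [388.  60.] topmid [ 0.5372 -0.1398  0.0867] fit [ 0.537  -0.1401  0.0246] 4830
white 0.74 [329. 202.] topmid [ 0.4824 -0.252   0.0866] fit [ 0.4825 -0.251   0.0246] 4336
y ang -3.403909915317658 [ 0.4803 -0.2512  0.2337] [-0.02  0.39  0.62  1.66 -0.24  1.18  0.61]
```

```bash
python3 -m jog '{"rows":[[1,[0.05,0,-0.4],[0,0,0]],[1,[0.05,0,-1.4],[0,0,0]],[1,[0.05,0,-2.5],[0,0,0]],[1,[0.05,0,-3.6],[0,0,0]],[1,[0.05,0,-4.5],[0,0,0]],[1,[0.05,0,-5],[0,0,0]],[1,[0.05,0,-5.2],[0,0,0]],[1,[0.05,0,-5.2],[0,0,0]],[0.85,[0.05,0,-5.2],[0,0,0]],[0.75,[0.05,0,-5.2],[0,0,0]]]}' 40
python3 -m jog '{"rows":[[0.65,[0,0,0],[0,0,0]],[0.5,[0,0,0],[0,0,0]],[0.5,[0,0,0],[0,0,0]],[0.5,[0,0,0],[0,0,0]],[0.5,[0,0,0],[0,0,0]],[0.5,[0,0,0],[0,0,0]]]}' 40
python3 -m jog '{"rows":[[0.5,[0,0,0.2],[0,0,0]],[0.5,[0,0,0.6],[0,0,0]],[0.5,[0,0,1.2],[0,0,0]],[0.5,[0,0,1.8],[0,0,0]],[0.5,[0,0,2],[0,0,0]],[0.5,[0,0,2],[0,0,0]],[0.5,[0,0,2],[0,0,0]],[0.5,[0,0,2],[0,0,0]],[0.5,[0,0,2],[0,0,0]],[0.5,[0,0,2],[0,0,0]]]}'
python3 -c "
from h import *
for i in range(5):
  arm.snapshot('wrist'); o=arm.observe(); print(o['wrist_force'].round(2),o['position'].round(4))"
```

```text
time: 13.28
position: [0.483, -0.2523, 0.1066]
ee_rot: [0.725, 0.688, 0.0, 0.001]
wrist_force: [-0.0, -0.2, 0.1]
opening: 0.763
gripper_force: 0.0
time: 13.78
position: [0.483, -0.2523, 0.1071]
ee_rot: [0.726, 0.688, 0.0, 0.001]
wrist_force: [-1.8, -0.2, 5.7]
opening: 0.681
gripper_force: 43.6
time: 14.62
position: [0.4819, -0.2514, 0.1547]
ee_rot: [0.726, 0.688, -0.0, -0.001]
wrist_force: [0.1, -0.5, -5.3]
opening: 0.681
gripper_force: 44.5
[-0.44 -0.18 -5.05] [ 0.482  -0.2515  0.1549]
[ 0.46  0.07 -4.47] [ 0.4821 -0.2516  0.1551]
[-0.74  0.4  -5.19] [ 0.4822 -0.2516  0.1552]
[-0.25 -0.26 -4.41] [ 0.4823 -0.2517  0.1553]
[-0.07 -0.73 -4.33] [ 0.4823 -0.2517  0.1554]
```

Jar A reads about 4.7 N, or 0.48 kg, so it's the heavier one. I'll carry it to the dock.

```bash
python3 -m jog '{"rows":[[0.5,[0,0,0.5],[0,0,0]],[0.5,[0,0,1.3],[0,0,0]],[0.5,[0,0,2.2],[0,0,0]],[0.5,[0,0.2,2.8],[0,0,0]],[0.5,[0.1,0.8,3],[0,0,0]],[0.5,[0.3,1.8,3],[0,0,0]],[0.5,[0.5,2.9,3],[0,0,0]],[0.5,[0.7,4,3],[0,0,0]],[0.5,[0.9,5.1,3],[0,0,0]],[0.5,[1.1,6.2,3],[0,0,0]]]}'
python3 -m jog '{"rows":[[0.5,[0.2,1.1,0],[0,0,0]],[0.5,[0.4,2.2,0],[0,0,0]],[0.5,[0.6,3.3,0],[0,0,0]],[0.5,[0.8,4.4,0],[0,0,0]],[0.5,[1,5.5,0],[0,0,0]],[0.5,[1.2,6.6,0],[0,0,0]],[0.5,[1.4,7.7,0],[0,0,0]],[0.5,[1.6,8.7,0],[0,0,0]],[0.5,[1.8,9.6,0],[0,0,0]],[0.5,[1.92,10.3,0],[0,0,0]]]}'
python3 -m jog '{"rows":[[0.5,[0,0.2,0],[0,0,0]],[0.5,[0,0.3,0],[0,0,0]],[0.5,[0,0.3,0],[0,0,0]],[0.5,[0,0.3,0],[0,0,0]],[0.5,[0,0.3,0],[0,0,0]],[0.5,[0,0.3,0],[0,0,0]]]}'
python3 - <<'E'
from h import *
o=arm.observe(); print(o['position'].round(4),o['ee_rot'].round(3),o['wrist_force'].round(2))
for n in ('scene','side'):
    p=arm.snapshot(n); v,u=np.mgrid[:400,:640]; K=p['camera_matrix']; z=p['depth']
    W=(np.stack([(u-K[0,2])*z/K[0,0],(v-K[1,2])*z/K[1,1],z],-1)-p['t'])@p['R']; H,S,V=hsv(p)
    d=np.hypot(W[...,0]-.558,W[...,1]-.168)<.08
    s=W[d&(W[...,2]>.10)&(W[...,2]<.145)&(S<90)&(V>70)]; hi=W[d&(W[...,2]>.15)&(W[...,2]<.185)&(S<90)&(V>70)]
    print(n,'jar',circ(s,.03)[:2],circ(hi,.03)[:2],'bottom',np.percentile(s[:,2],1).round(4))
    rim=W[d&(S<60)&(W[...,2]>.041)&(W[...,2]<.05)]; print(' rim',circ(rim,.037)[:2],np.round((rim.max(0)+rim.min(0))/2,4))
    lug=W[d&(H>3)&(H<18)&(S>150)&(W[...,2]>.045)&(W[...,2]<.09)]; print(' lug',len(lug),np.round(np.median(lug,0),4),'max z',lug[:,2].max().round(3))
    g=W[d&(H>45)&(H<90)&(S>80)&(W[...,2]<.03)]; print(' green',len(g),np.round(np.median(g,0),4) if len(g) else '')
    cv2.imwrite(f'pics/{n}7.png',cv2.resize(p['img'][90:290,190:430,::-1],None,fx=3,fy=3,interpolation=cv2.INTER_CUBIC))
E
```

```text
time: 15.7
position: [0.5098, -0.0956, 0.2307]
ee_rot: [0.726, 0.688, 0.0, 0.0]
wrist_force: [0.7, -0.6, -5.7]
opening: 0.68
gripper_force: 45.0
time: 16.53
position: [0.5579, 0.1637, 0.2304]
ee_rot: [0.725, 0.689, 0.0, -0.0]
wrist_force: [-0.5, -0.3, -5.6]
opening: 0.681
gripper_force: 45.0
time: 17.03
position: [0.558, 0.1664, 0.2309]
ee_rot: [0.727, 0.687, -0.0, 0.0]
wrist_force: [0.0, 0.8, -4.8]
opening: 0.678
gripper_force: 45.0
[0.558  0.1664 0.2309] [ 0.727  0.687 -0.     0.   ] [ 0.03  0.78 -4.76]
scene jar [0.5604 0.1659] [0.5599 0.1654] bottom 0.1255
 rim [0.5592 0.1664] [0.5605 0.1665 0.0445]
 lug 53 [0.519  0.1287 0.066 ] max z 0.085
 green 4 [0.5088 0.1215 0.0114]
side jar [0.5575 0.1658] [0.5573 0.1659] bottom 0.1251
 rim [0.5571 0.1664] [0.5573 0.167  0.0447]
 lug 70 [0.5171 0.1287 0.0653] max z 0.084
 green 6 [0.5075 0.1194 0.0122]
```

View pics/scene7.png

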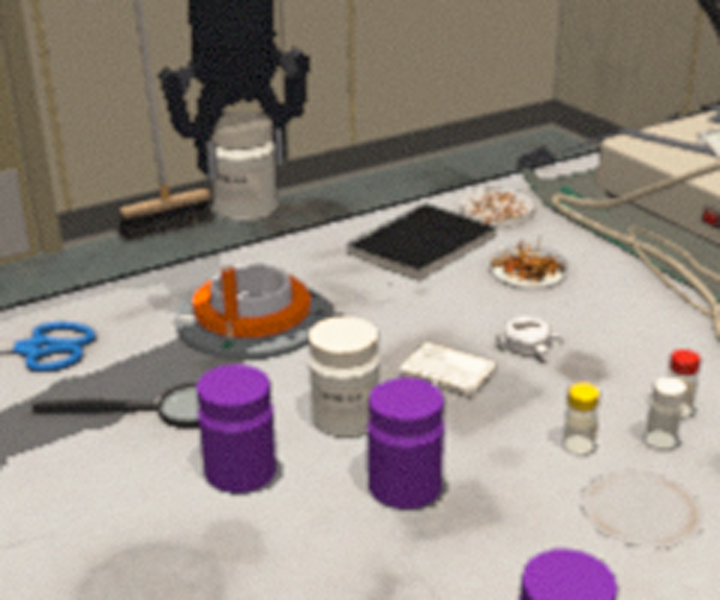

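The heavier jar is upright over the cup and centred within about 1 mm, with about 80 mm of air below it. The lug is in line with the green mark at crop column 228, and jar B and the other things stand as before. I'm handing it in.

```bash
python3 -c "
from station import arm
print(arm.job_done())"
```

```text
the job is handed in; nothing more can be done
None
```

The job is handed in: the collar is turned to the green locked mark, the lighter jar (about 0.19 kg) stands back within 2 mm of its spot, and the heavier one (about 0.48 kg) is held upright, centred about 80 mm above the cup's rim.

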